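Load the foil roll into the sprung dispenser

ROBOT

A 7-joint arm with a two-finger parallel gripper is mounted at the origin on a cart in front of the work surface, level with it; the furniture and walls round the work are solid. World frame = base frame: x ahead of the robot, y to its left, z up, the work surface at z = 0. Lengths are in m, angles in rad, forces in N, time in s.
With the tool pointing down it reaches from about 0.425 to 0.925 m from the base axis. Payload 6.8 kg.
Tool frame: the origin (TCP) lies at the very end of the fingers, on their centre line; the grasp point (between the pads) lies 19 mm behind it; z points along the fingers, y is the line along which they close (so a half turn about z gives the same grasp; the last joint's range is limited). The gripper opens to 85 mm and grips with 20 to 120 N. Pads are 22 mm wide; open, the fingers measure 114 mm over their backs; the gripper's body (76 mm by 85 mm) begins 54 mm behind the grasp point. The pads swing forward as they close: fully open they stand 13 mm farther back than shut.
Start: joints at [1.146, 0.477, 0.022, 1.555, -0.011, 1.109, -0.083], TCP at [0.21, -0.641, 0.231] pointing down, gripper open.
Joint ranges: [-2.96, 2.96], [-0.34, 2.1], [-1.41, 1.46], [0.24, 2.44], [-1.37, 4.51], [0.17, 1.92], [-2.96, 2.96]. Speed limits (rad/s): [2.39, 2.39, 3.14, 3.14, 3.14, 3.14, 3.14].

INTERFACE

Orientations are given as a rotation vector (axis times angle).
In Python, from bench import get_obs, viewer, r gives the robot as it stands. The module is installed in compiled form; this text tells all that it offers.
- The arm moves only by the tool play_rows, never from a script. Its argument "commands" is a list that holds one entry, the list of rows, each a list of 5 numbers: the gripper's target within -1 to 1 (shut at 1, half-way at 0, fully open at -1), then the shift along the tool's x, y, z scaled (see below), then the turn about the tool's z scaled (see below). A call has 1 to 12 rows; each row is the pose to reach, as a shift and turn from the pose commanded when the call began, along the tool's axes at that moment; what a row does not reach only later rows make up. The controller multiplies each number of a shift by 0.2 m and each number of a turn by pi/2 rad. A row lasts 1/12 s, in which the tool goes at most 41.7 mm and 7.16 degrees, less where a joint would pass 70% of its speed; a pose out of reach is approached as far as the arm can. A call with a number of a shift or a turn outside -1 to 1 is refused whole. A call with a gripper value outside its range is refused whole. The fingers move at their own pace and stop on an object; "grip_force" is the grip in N (left out, the last holds). Time passes only in rows, so rows that repeat a pose let the fingers close. It gives the time, the measured TCP pose, the force, the opening and the grip force at its end, in the units of the state.
- get_obs(): the state, without advancing time (a new reading comes with each control period).
- viewer.grab_frame(name): name is "side" or "top"; returns a dict with "pixels" (420x560x3 uint8, red, green, blue), "fovy" (degrees; the focal length in pixels is half the picture's height over the tangent of half this angle, whatever the lens; pixels are square), "cx", "cy" (the principal point, pixels), "distortion" ([k1, k2, p1, p2, k3] as OpenCV has them; the pictures are not rectified), "world_to_cam" (4x4, takes a point from world to camera coordinates). Camera axes: x right, y up, looking along -z (the intrinsics and any distortion apply to the point x, -y, -z); pixel columns grow to the right and rows downward; lengths in m; the calibration is good to about 2 mm. A picture is of the moment at which its call begins. There is no depth.
- r.hand_in(): hands the job in; it is judged then, once.
Trained networks look in a picture, given as the dict that the camera call returned (one of the last four; its "shot" number tells which), for a name from the list of things; names that differ only in an ending like _2 or _b are one class to them, and where a whole thing is asked for, a point or a joint stands for the part that bears it (a point fixed in the world has none). Each returns a list of dicts, best first, with "score" (0 to 1); they miss things now and then, are a little off and sometimes report something else, mostly with a low value. They report only what shows in the picture. A call takes as long as a camera call.
- viewer.trace(picture, thing): "pixels" (420x560 bool, what is visible of it) and "rect" ([left, top, right, bottom] in pixels, round what is visible of it).
The state is a dict: "clock": time; "joints": joint angles; "qvel": joint speeds; "tau": joint torques, N m; "tcp_pos": TCP position; "orientation": TCP orientation; "contact_force": force on the tool from outside, world axes, zero at the start; "moment": the same for the moment, N m; "grip_width": finger opening in m; "gripper_force": force on a finger pad.
Only numpy, scipy, OpenCV 4.12 (cv2) and the standard library are available. Lean on these libraries where they do the work, as an engineer would, in place of code of your own. Each camera call takes 0.05 s, during which the arm holds its last target. There are 200 camera calls.

TASK

Load the foil roll into the dispenser: press the sprung brass pin of its spindle against the tall green end plate, lower it into the open cradle there, and let the spring push the black stub at the other end fully home into the round cup. With the roll seated, push the red gate fully shut over the pin until the brass catch springs up behind it, and let go. Leave the jars and other things around where they stand, without knocking them over.

Things in the scene. Friction and masses are not known exactly. Their poses are not given: they have to be found in the camera images.
- roll: Loose foil roll on a sprung spindle, 0.24 kg: silver roll 44 mm thick, 110 long (grip here), then 48 mm square blue end plugs 6 mm thick, which stop it rolling. Lies with its axis 24 mm up. Origin on the axis at mid roll; own y runs along the spindle from the thin brass sprung pin (-y) to the thick black fixed stub (+y); z up at the start. 190 mm over both tips when free.
- pin (a joint): Sprung pin: 0 = fully out, grows to 0.024 m as it is pressed in along +y of the roll. Spring force 2.4 N at 0 plus 0.3 N per mm. Free spindle 190 mm; end plate to cup rim 175 mm, to cup floor 185 mm: press the pin in 16 mm or more to pass the rim; 5 mm remain once seated.
- pin_tip (a point): Centre of the end face of the brass pin (12 mm diameter), moves with it; at y = -107 mm in the roll's frame when fully out. A black sleeve of 18 mm diameter surrounds the pin from y = -61 to -73 mm.
- stub_tip (a point): Centre of the end face of the black fixed stub (18 mm diameter), at y = +83 mm in the roll's frame.
- dispenser: Fixed foil dispenser: grey base 120 x 230 x 12 mm, aluminium tear bar 30 mm high at its front (x = -57 mm). Origin under the base, z up, -x its front, y along the loaded spindle: tall green end plate with cradle and gate at -y, post with round cup at +y. Seated, the roll's origin is 60 mm above this origin, spindle level, its y along this y.
- cradle (a point): Place of the seated pin tip's centre, 60 mm up on the inner face of the tall end plate (dispenser y = -102 mm; plate x -25 to 48 mm, 118 mm high, smooth down to the cradle, so the pin can be pressed on it higher up and slid down). Open-topped cradle: slot 19 mm wide, 8 mm deep along y, floor 54 mm and walls 68 mm above the worktop.
- cup (a point): Centre of the round cup's rim, 64 mm up, at dispenser y = 73 mm; opens to -y, towards the plate. Bore 26 mm, 10 mm deep (floor y = 83 mm), 36 mm outside; the green post behind the cup is 44 mm wide, 88 mm high.
- gate (a joint): Red keeper gate sliding along the end plate just above the cradle: 0 = fully shut over the pin, grows to 0.075 m as it slides to -x of the dispenser (open). Friction 3 N; the catch adds about 3 to 5 N from about 14 to 8 mm before shut. Bar 66 mm long, 10 wide, 72 to 82 mm above the worktop; shut, it spans x = -26 to 40 mm. Stays where left.
- gate_tab (a point): Middle of the front face of the gate's upright red tab, 100 mm up; moves with the gate. Tab 6 mm thick, 22 mm wide along y, 70 to 112 mm high, at the bar's front end (x = -26 mm when shut). Push this face towards +x of the dispenser to shut the gate.
- catch (a joint): Brass spring catch beside the cradle: 0 = up, grows to 0.006 m as the passing gate presses it down (about 2.5 mm); springs up behind the gate's lug when the gate is within about 2.5 mm of shut.
- salt_shaker: Bystander, loose: clear salt shaker with grey cap, 44 mm wide, 90 tall; origin under its centre, z up. Leave it alone.
- mustard: Bystander, loose: squat glass jar with black lid, 65 mm wide, 94 tall; origin under its centre, z up. Leave it alone.
- tin_small: Bystander, loose: small food tin, 58 mm wide, 72 tall; origin under its centre, z up. Leave it alone.
- pepper_mill: Bystander, loose: wooden pepper mill, 58 mm wide, 170 tall; origin under its centre, z up. Leave it alone.
- timer: Bystander, loose: round white kitchen timer, 66 mm wide, 46 tall; origin under its centre, z up. Leave it alone.
- shelf_jar_23: Bystander, loose: red and cream spice canister with white lid, 53 mm wide, 118 tall; origin under its centre, z up. Leave it alone.

How it is judged:
By the outcome, as a careful person would: the job done as asked, in the order asked, and still so for the second after the job is handed in, with the robot touching nothing.
It also fails if it takes over 51 s, if anything falls off the work surface, if the arm or the gripper's body presses on something with over 40 N, if the wrist force passes 120 N, or if a joint passes its speed limit or range.

## Working session

There is one attempt and no reset: what is moved stays moved. The work goes in short steps, Python scripts to look and compute and a tool call to move; the robot and the scene stay as the last step left them, time stands still between calls to the robot, and variables do not carry over. Pictures are saved under pics/ and viewed, at most 10 in all, crops included, and the job is handed in when it is done.

Besides the shell and the picture viewer there is one more tool, called after "Emit:" as name(argument=value, ...) on one line, values as JSON. play_rows: Moves the arm, as the interface text tells. Shifts and turns lie within -1 to 1; 1 stands for 0.2 m of shift or pi/2 rad of turn. Its arguments: {"type":"object","properties":{"commands":{"type":"array","items":{"type":"array","items":{"type":"array","items":{"type":"number","minimum":-1,"maximum":1}}}},"grip_force":{"type":"number"}},"required":["commands"]}

```bash
mkdir -p pics; cat > h.py <<'E'
import numpy as np, cv2
from bench import get_obs, viewer, r
from scipy.spatial.transform import Rotation as R
def K(p):
    f=p["pixels"].shape[0]/2/np.tan(np.radians(p["fovy"])/2)
    return np.array([[f,0,p["cx"]],[0,f,p["cy"]],[0,0,1.]])
F=np.diag([1.,-1,-1])
def ext(p):
    W=np.array(p["world_to_cam"]); return F@W[:3,:3],F@W[:3,3]
def proj(p,X):
    A,t=ext(p); return cv2.projectPoints(np.atleast_2d(np.array(X,float)),cv2.Rodrigues(A)[0],t,K(p),np.array(p["distortion"],float))[0][:,0]
def ray(p,uv):
    A,t=ext(p); n=cv2.undistortPoints(np.array(uv,float).reshape(-1,1,2),K(p),np.array(p["distortion"],float))[:,0]
    d=np.c_[n,np.ones(len(n))]@A; return -A.T@t, d/np.linalg.norm(d,axis=1)[:,None]
def onz(p,uv,z):
    c,d=ray(p,uv); return c+d*((z-c[2])/d[:,2])[:,None]
def save(p,name): cv2.imwrite(f"pics/{name}.png",p["pixels"][:,:,::-1])
E
python3 - <<'E'
from h import *
np.set_printoptions(precision=4,suppress=True)
o=get_obs(); print({k:np.round(v,3) for k,v in o.items()})
P={}
for n in("side","top"):
    p=viewer.grab_frame(n); save(p,n+"0"); P[n]=p; print(n,p["fovy"],p["cx"],p["cy"],p["distortion"],"cam",ext(p)[0].T@-ext(p)[1])
for n,p in P.items():
    for t in("roll","pin","dispenser","gate","catch","salt_shaker","mustard","tin_small","pepper_mill","timer","shelf_jar_23"):
        q=viewer.trace(p,t)
        print(n,t,[(round(a["score"],2),list(np.round(a["rect"])),int(a["pixels"].sum())) for a in q[:2]])
E
```

```text
{'clock': np.float64(0.0), 'joints': array([ 1.146,  0.478,  0.022,  1.556, -0.011,  1.109, -0.083]), 'qvel': array([ 0.001,  0.   , -0.   , -0.   ,  0.001, -0.001,  0.001]), 'tau': array([ -0.001, -59.644,   1.608, -28.119,   0.012,   0.009,  -0.   ]), 'tcp_pos': array([ 0.21 , -0.641,  0.23 ]), 'orientation': array([-3.1  , -0.495,  0.001]), 'contact_force': array([ 0.214, -0.155, -0.323]), 'moment': array([-0.01 ,  0.007, -0.037]), 'gripper_force': np.float64(0.0), 'grip_width': np.float64(0.085)}
side 53.71400913376556 275.8745100953706 204.1756402576263 [-0.1026  0.      0.      0.      0.    ] cam [0.3097 0.7702 0.461 ]
top 47.67455173185175 284.96575021248225 209.89416636005532 [-0.0277  0.      0.      0.      0.    ] cam [0.3576 0.0142 1.2179]
side roll [(0.61, [np.float64(234.0), np.float64(170.0), np.float64(258.0), np.float64(217.0)], 1010), (0.58, [np.float64(221.0), np.float64(264.0), np.float64(263.0), np.float64(332.0)], 1769)]
side pin []
side dispenser [(0.91, [np.float64(258.0), np.float64(155.0), np.float64(342.0), np.float64(236.0)], 3061), (0.48, [np.float64(309
[... 1829 characters left out ...]
np.float64(149.0), np.float64(196.0), np.float64(183.0)], 649)]
top salt_shaker [(0.59, [np.float64(218.0), np.float64(216.0), np.float64(236.0), np.float64(235.0)], 238)]
top mustard [(0.71, [np.float64(127.0), np.float64(179.0), np.float64(162.0), np.float64(213.0)], 766)]
top tin_small [(0.93, [np.float64(314.0), np.float64(248.0), np.float64(339.0), np.float64(271.0)], 495)]
top pepper_mill [(0.78, [np.float64(165.0), np.float64(151.0), np.float64(195.0), np.float64(183.0)], 698)]
top timer [(0.89, [np.float64(374.0), np.float64(160.0), np.float64(397.0), np.float64(184.0)], 512)]
top shelf_jar_23 [(0.69, [np.float64(324.0), np.float64(149.0), np.float64(345.0), np.float64(177.0)], 594)]
```

View both.

```bash
python3 - <<'E'
import cv2
a=cv2.imread("pics/top0.png")[130:290,110:420]; b=cv2.imread("pics/side0.png")[140:370,150:370]
cv2.imwrite("pics/top0z.png",cv2.resize(a,None,fx=2.58,fy=2.58,interpolation=cv2.INTER_CUBIC))
cv2.imwrite("pics/side0z.png",cv2.resize(b,None,fx=2.6,fy=2.6,interpolation=cv2.INTER_CUBIC))
E
```

```text
(no output)
```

View pics/top0z.png

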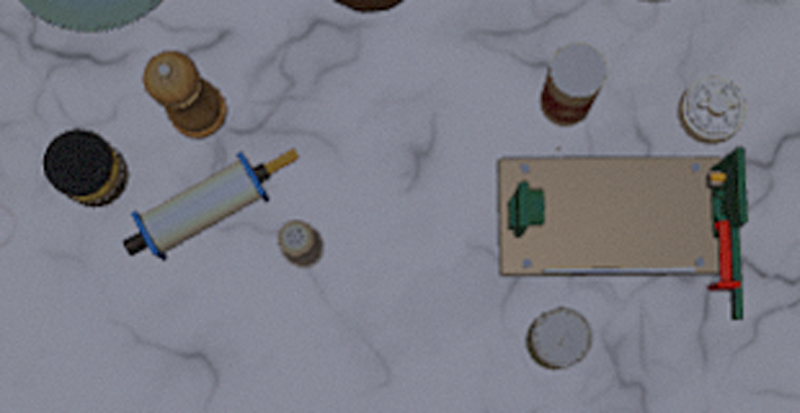

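View pics/side0z.png

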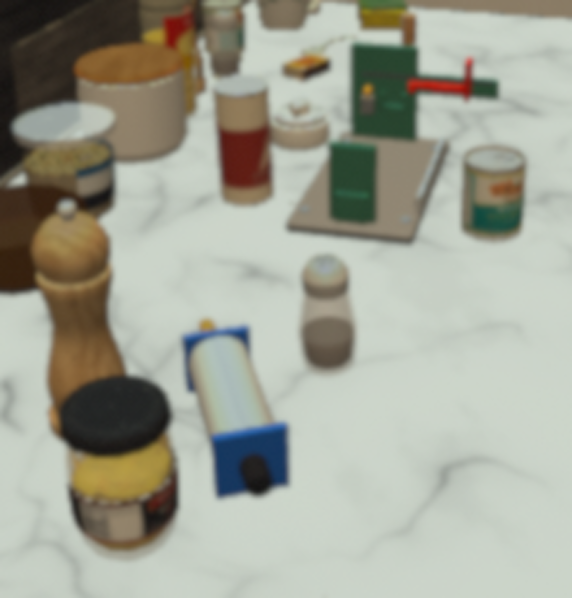

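```bash
cat > fit.py <<'E'
from h import *
from scipy.optimize import minimize
def box(x0,x1,y0,y1,z0,z1): return np.array([[x,y,z] for x in(x0,x1) for y in(y0,y1) for z in(z0,z1)])/1e3
def cyl(r,y0,y1,z=0):
    a=np.linspace(0,2*np.pi,24,endpoint=False); return np.array([[r*np.cos(t),y,z+r*np.sin(t)] for t in a for y in(y0,y1)])/1e3
ROLL=[cyl(22,-55,55),box(-24,24,-61,-55,-24,24),box(-24,24,55,61,-24,24),cyl(9,-73,-61),cyl(6,-107,-73),cyl(9,61,83)]
DISP=[box(-60,60,-115,115,0,12),box(-25,48,-110,-102,0,118),box(-22,22,83,95,0,88),cyl(18,73,83,64)]
def world(pts,q): # q = x,y,z,yaw
    return pts@R.from_euler("z",q[3]).as_matrix().T+np.array(q[:3])
def sil(p,parts,q,s=4):
    m=np.zeros((420*s,560*s),np.uint8)
    for b in parts:
        uv=proj(p,world(b,q)); cv2.fillConvexPoly(m,cv2.convexHull(((uv+.5)*s).astype(np.float32)).round().astype(np.int32),1)
    return cv2.resize(m.astype(np.float32),(560,420),interpolation=cv2.INTER_AREA)
def cost(q,views,parts):
    c=0
    for p,m in views:
        s=sil(p,parts,q); c+=1-np.minimum(s,m).sum()/np.maximum(s,m).sum()
    return c
def fit(views,parts,q0,zfree):
    f=(lambda v:cost([v[0],v[1],q0[2]+(v[3] if zfree else 0),v[2]],views,parts))
    v0=[q0[0],q0[1],q0[3]]+([0] if zfree else [])
    sim=np.array([v0]+[np.array(v0)+d for d in np.diag([.015,.015,.08]+([.01] if zfree else []))])
    o=minimize(f,v0,method="Nelder-Mead",options=dict(initial_simplex=sim,xatol=1e-4,fatol=1e-4,maxiter=250)); return o.x,o.fun
E
cat > m1.py <<'E'
from fit import *
np.set_printoptions(precision=4,suppress=True)
T=viewer.grab_frame("top");S=viewer.grab_frame("side")
def best(p,t,c): # detection whose rect centre is near c
    q=[a for a in viewer.trace(p,t) if np.hypot((a["rect"][0]+a["rect"][2])/2-c[0],(a["rect"][1]+a["rect"][3])/2-c[1])<12]
    return q[0]["pixels"].astype(np.float32)
rt,rs=best(T,"roll",(191,206)),best(S,"roll",(242,298))
dt,ds=best(T,"dispenser",(351,222)),best(S,"dispenser",(300,196))
pin,stub=onz(T,[[225,190],[160,225]],.024); mid=pin+(stub-pin)*107/190; yaw=np.arctan2(*(stub-pin)[:2][::-1])-np.pi/2
print("roll guess",mid,yaw,np.linalg.norm(stub-pin))
for v in ([(T,rt),(S,rs)],[(T,rt)],[(S,rs)]): print("roll",fit(v,ROLL,[mid[0],mid[1],.024,yaw],0))
print("roll z",fit([(T,rt),(S,rs)],ROLL,[mid[0],mid[1],.024,yaw],1))
c=onz(T,[[304,191],[304,236],[388,236],[388,191]],.012); print(c[:,:2])
m=c.mean(0); d=(c[0]+c[1]-c[2]-c[3])[:2]; yw=np.arctan2(d[1],d[0])-np.pi/2
for v in ([(T,dt),(S,ds)],[(T,dt)],[(S,ds)]): print("disp",fit(v,DISP,[m[0],m[1],0,yw],0))
qd=fit([(T,dt),(S,ds)],DISP,[m[0],m[1],0,yw],1); print("disp z",qd)
for t,h in dict(salt_shaker=.09,mustard=.094,tin_small=.072,pepper_mill=.16,timer=.046,shelf_jar_23=.118).items():
    a=viewer.trace(T,t)[0]["rect"]; 
    print(t,onz(T,[[(a[0]+a[2])/2,(a[1]+a[3])/2]],h/2)[0][:2])
np.savez("views.npz",rt=rt,rs=rs,dt=dt,ds=ds)
E
python3 m1.py
```

```text
roll guess [0.5435 0.2244 0.024 ] 0.5396003585503193 0.18513805945508122
roll (array([0.5441, 0.225 , 0.5591]), np.float64(0.17568230628967285))
roll (array([0.5453, 0.2256, 0.5556]), np.float64(0.09000343084335327))
roll (array([0.5432, 0.2241, 0.558 ]), np.float64(0.04759228229522705))
roll z (array([0.5436, 0.226 , 0.5631, 0.0016]), np.float64(0.16161245107650757))
[[ 0.6037 -0.0679]
 [ 0.4867 -0.0703]
 [ 0.4932 -0.2866]
 [ 0.6112 -0.2875]]
disp (array([ 0.5508, -0.1802,  0.049 ]), np.float64(0.20383352041244507))
disp (array([ 0.5507, -0.1798,  0.0498]), np.float64(0.07169955968856812))
disp (array([ 0.5513, -0.184 ,  0.042 ]), np.float64(0.12452369928359985))
disp z (array([ 0.55  , -0.1797,  0.0502,  0.0016]), np.float64(0.20355427265167236))Traceback (most recent call last):
  File "m1.py", line 18, in <module>
    a=viewer.trace(T,t)[0]["rect"];
      ~~~~~~~~~~~~~~~~~^^^
IndexError: list index out of range
```

```bash
cat > m2.py <<'E'
from fit import *
np.set_printoptions(precision=4,suppress=True)
T=viewer.grab_frame("top");S=viewer.grab_frame("side")
g=T["pixels"].astype(float); w=g[:,:,0]-g[:,:,2]
w=cv2.GaussianBlur(w,(0,0),.7)
def edge(col,r0,r1):
    v=w[r0:r1,col]; th=(v.min()+v.max())/2; i=np.where((v[:-1]-th)*(v[1:]-th)<0)[0][0]; return r0+i+(th-v[i])/(v[i+1]-v[i])
cols=np.arange(320,378)
for n,a,b,y in(("far",184,200,.012),("near",230,245,.012)):
    uv=np.array([[c,edge(c,a,b)] for c in cols]); X=onz(T,uv,y)[:,:2]
    k=np.polyfit(X[:,1],X[:,0],1); res=X[:,0]-np.polyval(k,X[:,1]); print(n,"slope",k[0],"x at y=-.18",np.polyval(k,-.18),"rms",res.std())
for t,rc,h in(("salt",(218,216,236,235),.09),("mustard",(127,179,162,213),.094),("tin",(314,248,339,271),.072),("mill",(165,151,195,183),.16),("timer",(374,160,397,184),.046),("jar",(324,149,345,177),.118)):
    print(t,onz(T,[[(rc[0]+rc[2])/2,(rc[1]+rc[3])/2]],h/2)[0][:2])
G=[box(-26-75,40-75,-102,-92,72,82),box(-32-75,-26-75,-102,-80,70,112)]
im=[]
for p,sl in((T,(slice(130,290),slice(110,420))),(S,(slice(140,370),slice(150,370)))):
    s=4; b=cv2.resize(p["pixels"][:,:,::-1],None,fx=s,fy=s,interpolation=cv2.INTER_CUBIC)
    for parts,q,c in((ROLL,[.5441,.225,.024,.559],(0,0,255)),(DISP,[.5505,-.180,0,.035],(0,255,255)),(G,[.5505,-.180,0,.035],(255,0,255))):
        for k in parts: cv2.polylines(b,[((cv2.convexHull(proj(p,world(k,q)).astype(np.float32))+.5)*s).astype(int)],True,c,1)
    if p is T: cv2.imwrite("pics/ov_top.png",b[720:1120,1160:1640])
    else: cv2.imwrite("pics/ov_side.png",b[600:960,1000:1420])
a,b=cv2.imread("pics/ov_top.png"),cv2.imread("pics/ov_side.png")
m=np.zeros((400,900,3),np.uint8);m[:400,:480]=a;m[:360,480:900]=b;cv2.imwrite("pics/ov.png",m[:,:800+100][:, :800] if 0 else cv2.resize(m,(800,356),interpolation=cv2.INTER_AREA))
E
python3 m2.py
```

```text
far slope -0.0381647095319505 x at y=-.18 0.6084631672346961 rms 0.00016222562192051186
near slope -0.045939306529138815 x at y=-.18 0.4964964672923709 rms 0.0008076915226032487
salt [0.5034 0.1236]
mustard [0.5706 0.3318]
tin [ 0.4271 -0.1259]
mill [0.6396 0.2418]
timer [ 0.6591 -0.2786]
jar [ 0.6687 -0.1402]
```

View pics/ov.png

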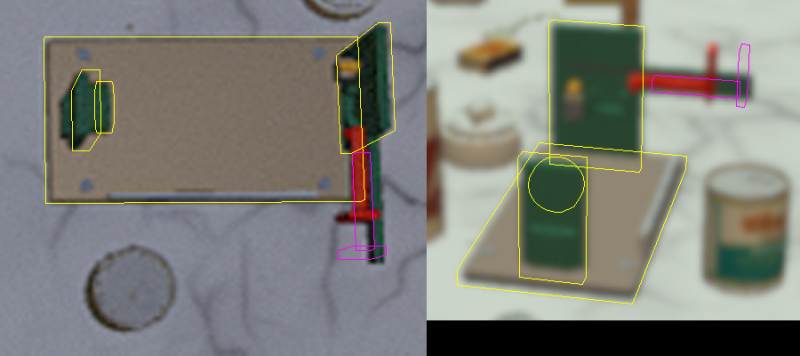

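```bash
python3 - <<'E'
from fit import *
T=viewer.grab_frame("top");S=viewer.grab_frame("side")
Z=lambda p,x0,x1,y0,y1,s:cv2.resize(p["pixels"][y0:y1,x0:x1,::-1],None,fx=s,fy=s,interpolation=cv2.INTER_CUBIC)
m=np.zeros((600,800,3),np.uint8)
a=Z(T,296,346,180,230,7);m[:350,:350]=a
b=Z(T,372,422,180,265,7);m[:595,350:700]=b[:595]
c=Z(S,265,315,190,225,7);m[352:352+245,:350]=c
m=cv2.convertScaleAbs(m,alpha=1.6); cv2.imwrite("pics/zoom.png",m)
E
```

```text
(no output)
```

View pics/zoom.png

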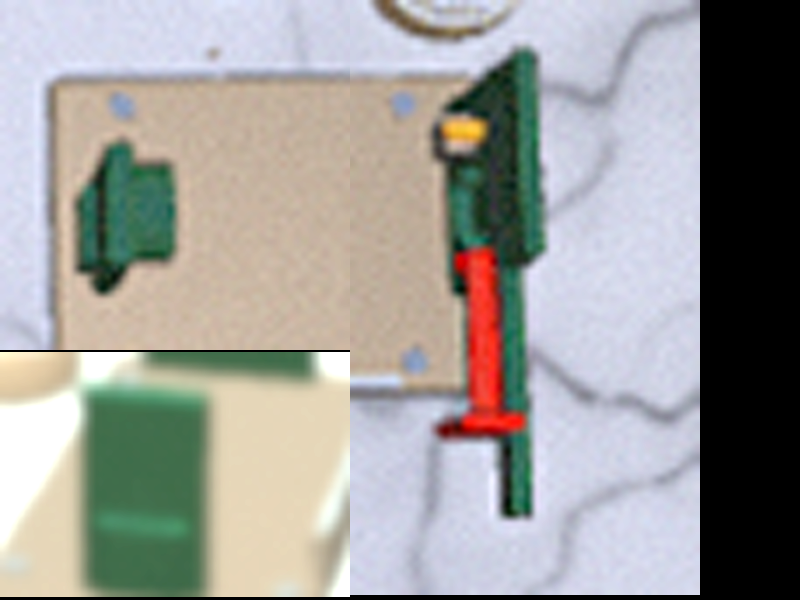

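```bash
python3 - <<'E'
from fit import *
np.set_printoptions(precision=4,suppress=True)
T=viewer.grab_frame("top")
zl=lambda x,y:[296+x/7-.5,180+y/7-.5]
zr=lambda x,y:[372+(x-350)/7-.5,180+y/7-.5]
for n,uv,z in(("cup rim top",zl(176,211),.082),("cup rim mid near/far",zl(176,163),.064),("",zl(176,260),.064),("post top inner far",zl(130,142),.088),("post top outer far",zl(108,142),.088),("post top near outer",zl(93,293),.088),("base corner far L",zl(50,78),.012),("base near L",zl(58,0),.012),
 ("plate in far",zr(515,47),.118),("plate out far",zr(538,50),.118),("plate in near",zr(523,262),.118),("plate out near",zr(546,255),.118),("rail end in top",zr(508,516),.082),("rail end out",zr(532,516),.082),
 ("tab top in",zr(465,410),.112),("tab top out far",zr(525,413),.112),("tab top out near",zr(525,430),.112),("tab bottom in near",zr(437,433),.070)):
    X=onz(T,[uv],z)[0]; q=world(np.zeros((1,3)),[0,0,0,0]); d=R.from_euler("z",-.042).as_matrix()@(X-[.5505,-.18,0]); print(n,X[:2],"disp mm",d[:2]*1e3)
E
```

```text
cup rim top [ 0.5447 -0.1046] disp mm [-2.6527 75.6099]
cup rim mid near/far [ 0.5648 -0.1062] disp mm [17.4011 73.143 ]
 [ 0.5302 -0.1067] disp mm [-17.2168  74.0729]
post top inner far [ 0.5674 -0.0876] disp mm [20.723  91.5994]
post top outer far [ 0.5671 -0.08  ] disp mm [20.7907 99.2323]
post top near outer [ 0.5142 -0.0758] disp mm [-31.8561 105.6398]
base corner far L [ 0.6046 -0.0644] disp mm [ 58.8701 113.2643]
base near L [ 0.6342 -0.0667] disp mm [ 88.3992 109.6669]
plate in far [ 0.6011 -0.2781] disp mm [  46.4813 -100.1576]
plate out far [ 0.6004 -0.286 ] disp mm [  45.3792 -108.0342]
plate in near [ 0.5271 -0.2801] disp mm [-27.5661 -99.0168]
plate out near [ 0.5298 -0.288 ] disp mm [ -25.2609 -106.9942]
rail end in top [ 0.4441 -0.2836] disp mm [-110.6575  -99.0841]
rail end out [ 0.4443 -0.292 ] disp mm [-110.7731 -107.4368]
tab top in [ 0.477  -0.2615] disp mm [-76.8074 -78.3078]
tab top out far [ 0.4766 -0.2819] disp mm [-78.0731 -98.6725]
tab top out near [ 0.4709 -0.2818] disp mm [-83.8093 -98.3758]
tab bottom in near [ 0.4732 -0.262 ] disp mm [-80.6395 -78.7   ]
```

The zoom shows the cup rim at top pixel (321, 210), the plate's top inner edge near column 396 and the tab at about (390, 241). All of them agree with the given sizes. Poses: roll (0.544, 0.225, yaw 0.559), dispenser (0.5495, -0.1785, yaw 0.038).

```bash
cat > go.py <<'E'
from h import *
def phi(o): return np.arctan2(*R.from_rotvec(o["orientation"]).as_matrix()[:2,0][::-1])
def step(a,b): # a,b = x,y,z,phi -> tool units (tool pointing down)
    d=np.array(b[:3])-np.array(a[:3]); c,s=np.cos(a[3]),np.sin(a[3])
    return np.round([(d[0]*c+d[1]*s)/.2,(d[0]*s-d[1]*c)/.2,-d[2]/.2,-(b[3]-a[3])/(np.pi/2)],4)
def cur():
    o=get_obs(); return [*o["tcp_pos"],phi(o)]
def disp(x,y,z,q=(.5495,-.1785,.038)):
    c,s=np.cos(q[2]),np.sin(q[2]); return [q[0]+c*x-s*y,q[1]+s*x+c*y,z]
E
python3 - <<'E'
from go import *
D=np.radians; c=cur(); print(np.round(c,4))
u=np.array([-np.sin(.559),np.cos(.559)])
g=np.array([.5441,.2252])+.004*u
f=.559+np.pi/2
W=[c,[.38,-.47,.23,D(40)],[.49,-.25,.23,D(70)],[.53,-.02,.23,D(100)],[g[0],g[1],.23,f],[g[0],g[1],.06,f]]
for a,b in zip(W,W[1:]): print(step(a,b),np.round(b,4))
E
```

```text
[ 0.2103 -0.6414  0.2313  0.3168]
[ 1.0733 -0.55    0.0066 -0.2427] [ 0.38   -0.47    0.23    0.6981]
[ 1.1284 -0.4891 -0.     -0.3333] [ 0.49   -0.25    0.23    1.2217]
[ 1.1491 -0.2054 -0.     -0.3333] [ 0.53   -0.02    0.23    1.7453]
[ 1.2137  0.2748 -0.     -0.2448] [0.542  0.2286 0.23   2.1298]
[ 0.    0.    0.85 -0.  ] [0.542  0.2286 0.06   2.1298]
```

Emit:
play_rows(commands=[[[-0.5,1,-0.5,0,-0.24],[-0.5,1,-0.5,0,-0.24],[-0.5,1,-0.5,0,-0.24],[-0.5,1,-0.5,0,-0.24],[-0.5,1,-0.5,0,-0.24],[-0.5,1,-0.5,0,-0.24]]])

```text
clock: 2.3
tcp_pos: [0.375, -0.4783, 0.2316]
orientation: [-2.949, -1.08, -0.006]
contact_force: [1.2, 1.5, -0.1]
grip_width: 0.0645
gripper_force: 0.0
```

Emit:
play_rows(commands=[[[-0.5,1,-0.5,0,-0.33],[-0.5,1,-0.5,0,-0.33],[-0.5,1,-0.5,0,-0.33],[-0.5,1,-0.5,0,-0.33],[-0.5,1,-0.5,0,-0.33],[-0.5,1,-0.5,0,-0.33]]])

```text
clock: 2.8
tcp_pos: [0.4618, -0.2727, 0.2319]
orientation: [-2.574, -1.801, -0.004]
contact_force: [0.1, 0.0, 0.0]
grip_width: 0.0643
gripper_force: 0.0
```

Emit:
play_rows(commands=[[[-0.5,1,-0.2,0,-0.33],[-0.5,1,-0.2,0,-0.33],[-0.5,1,-0.2,0,-0.33],[-0.5,1,-0.2,0,-0.33],[-0.5,1,-0.2,0,-0.33],[-0.5,1,-0.2,0,-0.33]]])

```text
clock: 3.3
tcp_pos: [0.493, -0.0693, 0.2322]
orientation: [-2.022, -2.404, -0.006]
contact_force: [0.5, -0.1, -0.0]
grip_width: 0.0642
gripper_force: 0.0
```

```bash
cat > tg.py <<'E'
from go import *
u=np.array([-np.sin(.559),np.cos(.559)]); g=np.array([.5441,.2252])+.004*u
c=cur(); print(get_obs()["clock"],np.round(c,4)); print(step(c,[g[0],g[1],.23,.559+np.pi/2]))
E
python3 tg.py
```

```text
3.3 [ 0.493  -0.0693  0.2322  1.7426]
[ 1.4256  0.4959  0.0111 -0.2465]
```

Emit:
play_rows(commands=[[[-0.5,0.95,0.33,0,-0.24],[-0.5,0.95,0.33,0,-0.24],[-0.5,0.95,0.33,0,-0.24],[-0.5,0.95,0.33,0,-0.24],[-0.5,0.95,0.33,0,-0.24],[-0.5,0.95,0.33,0,-0.24]]])

```text
clock: 3.8
tcp_pos: [0.5268, 0.1287, 0.2322]
orientation: [-1.539, -2.737, -0.009]
contact_force: [-0.2, 0.5, 0.7]
grip_width: 0.064
gripper_force: 0.0
```

```bash
python3 tg.py
```

```text
3.8 [0.5268 0.1287 0.2322 2.117 ]
[ 0.3872  0.3244  0.0111 -0.0081]
```

Emit:
play_rows(commands=[[[-0.5,0.387,0.324,0,-0.008],[-0.5,0.387,0.324,0,-0.008],[-0.5,0.387,0.324,0,-0.008],[-0.5,0.387,0.324,0,-0.008],[-0.5,0.387,0.324,0.5,-0.008],[-0.5,0.387,0.324,0.5,-0.008],[-0.5,0.387,0.324,0.5,-0.008],[-0.5,0.387,0.324,0.5,-0.008]]])

```text
clock: 4.47
tcp_pos: [0.5403, 0.2162, 0.1267]
orientation: [-1.535, -2.736, 0.012]
contact_force: [-0.1, -1.2, -0.7]
grip_width: 0.064
gripper_force: 0.0
```

```bash
cat >> tg.py <<'E'
p=viewer.grab_frame("side"); cv2.imwrite("pics/s1.png",cv2.convertScaleAbs(cv2.resize(p["pixels"][180:380,130:330,::-1],None,fx=3,fy=3,interpolation=cv2.INTER_CUBIC),alpha=1.3))
E
python3 tg.py
```

```text
4.4667 [0.5403 0.2162 0.1267 2.1187]
[ 0.0485  0.0393 -0.5166 -0.0071]
```

View pics/s1.png

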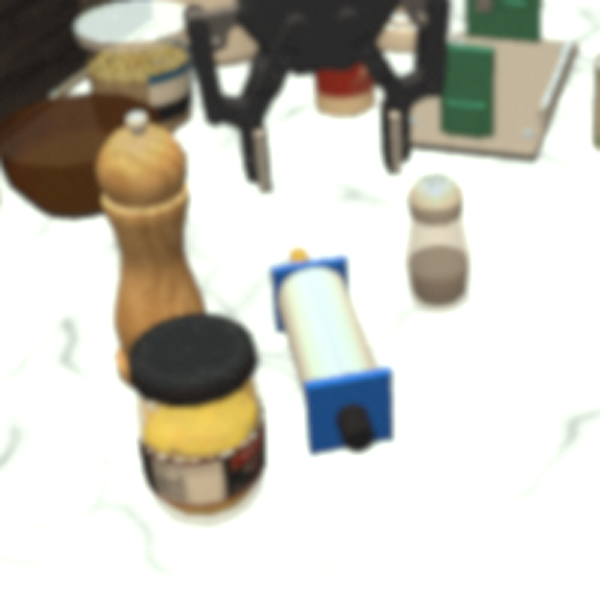

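```bash
sed -i 's/\.004\*u/.008*u/;/grab_frame/d' tg.py; python3 tg.py; python3 -c "
from h import *
o=get_obs();print(o['qvel'],o['joints'],o['tcp_pos'])"
```

```text
4.5167 [0.5418 0.2176 0.1295 2.1189]
[ 0.0666  0.0291 -0.5027 -0.0069]
[ 0.00650023 -0.04345694 -0.03028045 -0.05937202 -0.01227244  0.01385102
  0.00437702] [-0.00841715  0.52448941 -0.63258761  1.83281167  0.38302915  0.91375512
 -0.26844941] [0.54182082 0.21757871 0.12946953]
```

Emit:
play_rows(commands=[[[-0.5,0,0,0,0],[-0.5,0,0,0,0],[-0.5,0,0,0,0]]])

```text
clock: 4.77
tcp_pos: [0.5441, 0.2201, 0.1334]
orientation: [1.535, 2.738, 0.004]
contact_force: [-0.1, 0.6, -0.1]
grip_width: 0.0639
gripper_force: 0.0
```

```bash
python3 tg.py
```

```text
4.7667 [0.5441 0.2201 0.1334 2.1195]
[ 0.0619  0.0128 -0.4832 -0.0065]
```

Emit:
play_rows(commands=[[[-0.5,0.062,0.013,0.15,-0.0065],[-0.5,0.062,0.013,0.3,-0.0065],[-0.5,0.062,0.013,0.36,-0.0065],[-0.5,0.062,0.013,0.36,-0.0065],[-0.5,0.062,0.013,0.36,-0.0065],[-0.5,0.062,0.013,0.36,-0.0065]]])

```text
clock: 5.27
tcp_pos: [0.5398, 0.232, 0.061]
orientation: [1.522, 2.747, 0.003]
contact_force: [0.4, -0.6, -0.0]
grip_width: 0.064
gripper_force: 0.0
```

```bash
python3 tg.py
```

```text
5.2667 [0.5398 0.232  0.061  2.1296]
[-2.000e-04 -0.000e+00 -8.449e-01 -1.000e-04]
```

Emit:
play_rows(commands=[[[-0.5,0,0,0.15,0],[-0.5,0,0,0.27,0],[-0.5,0,0,0.27,0],[-0.5,0,0,0.27,0],[1,0,0,0.27,0],[1,0,0,0.27,0],[1,0,0,0.27,0],[1,0,0,0.27,0],[1,0,0,0.27,0],[1,0,0,0.27,0],[1,0,0,0.27,0]]], grip_force=60)

```text
clock: 6.18
tcp_pos: [0.54, 0.2324, 0.0078]
orientation: [1.521, 2.746, 0.004]
contact_force: [-0.8, -0.4, 5.5]
grip_width: 0.0427
gripper_force: 60.2
```

Emit:
play_rows(commands=[[[1,0,0,-0.1,0],[1,0,0,-0.25,0],[1,0,0,-0.4,0],[1,0,0,-0.55,0],[1,0,0,-0.7,0],[1,0,0,-0.78,0],[1,0,0,-0.78,0],[1,0,0,-0.78,0]]])

```text
clock: 6.85
tcp_pos: [0.5392, 0.2319, 0.163]
orientation: [1.521, 2.746, 0.004]
contact_force: [-0.4, 0.2, -2.5]
grip_width: 0.0423
gripper_force: 61.5
```

```bash
cat > tp.py <<'E'
from go import *
c=cur(); print(get_obs()["clock"],np.round(c,4),get_obs()["contact_force"])
t=disp(0,-.003+.008,.16) # roll origin y=-3mm, grasp 8mm towards stub
print(np.round(t,4),step(c,[*t,.038+np.pi/2]))
E
python3 tp.py
```

```text
6.85 [0.5392 0.2319 0.163  2.13  ] [-0.39811888  0.23051729 -2.48500025]
[ 0.5493 -0.1735  0.16  ] [-1.7449 -1.0325  0.0152  0.3318]
```

Emit:
play_rows(commands=[[[1,-0.17,-0.1,0,0.06],[1,-0.34,-0.2,0,0.12],[1,-0.51,-0.3,0,0.18],[1,-0.68,-0.4,0,0.24],[1,-0.85,-0.5,0,0.33],[1,-0.87,-0.52,0,0.33],[1,-0.87,-0.52,0,0.33],[1,-0.87,-0.52,0,0.33]]])

```text
clock: 7.52
tcp_pos: [0.5419, 0.0285, 0.1603]
orientation: [-2.175, -2.265, 0.002]
contact_force: [-0.1, -0.0, -1.3]
grip_width: 0.0422
gripper_force: 61.6
```

```bash
python3 tp.py
```

```text
7.5167 [0.5419 0.0285 0.1603 1.6113] [-0.10216355 -0.01579975 -1.34754319]
[ 0.5493 -0.1735  0.16  ] [-1.0105 -0.004   0.0014  0.0016]
```

Emit:
play_rows(commands=[[[1,-0.2,0,0,0],[1,-0.4,0,0,0],[1,-0.6,0,0,0],[1,-0.8,0,0,0],[1,-1,-0.004,0,0],[1,-1,-0.004,0,0],[1,-1,-0.004,0,0],[1,-1,-0.004,0,0],[1,-1,-0.004,0,0]]])

```text
clock: 8.27
tcp_pos: [0.5505, -0.1679, 0.161]
orientation: [-2.17, -2.27, -0.001]
contact_force: [0.2, -0.0, -2.0]
grip_width: 0.0424
gripper_force: 61.6
```

```bash
python3 tp.py; cat > m3.py <<'E'
from fit import *
import sys
np.set_printoptions(precision=4,suppress=True)
T=viewer.grab_frame("top");S=viewer.grab_frame("side")
m=np.zeros((600,800,3),np.uint8)
Z=lambda p,x0,x1,y0,y1,s:cv2.convertScaleAbs(cv2.resize(p["pixels"][y0:y1,x0:x1,::-1],None,fx=s,fy=s,interpolation=cv2.INTER_CUBIC),alpha=1.3)
m[:500,:400]=Z(T,300,400,150,275,4); m[:400,400:]=Z(S,250,350,140,240,4)
cv2.imwrite(f"pics/{sys.argv[1]}.png",m)
for n,p in(("top",T),("side",S)):
    for t in("roll","pin","gate"): print(n,t,[(round(a["score"],2),np.round(a["rect"]),int(a["pixels"].sum())) for a in viewer.trace(p,t)[:2]])
E
python3 m3.py h1
```

```text
8.2667 [ 0.5505 -0.1679  0.161   1.6163] [ 0.24733524 -0.04263766 -2.00168749]
[ 0.5493 -0.1735  0.16  ] [-0.0279 -0.0075  0.0052  0.0048]
top roll [(0.71, array([319., 191., 349., 208.]), 468)]
top pin []
top gate []
side roll [(0.96, array([277., 134., 298., 165.]), 595)]
side pin [(0.72, array([265., 236., 287., 281.]), 851)]
side gate [(0.67, array([308., 164., 330., 179.]), 121)]
```

View pics/h1.png

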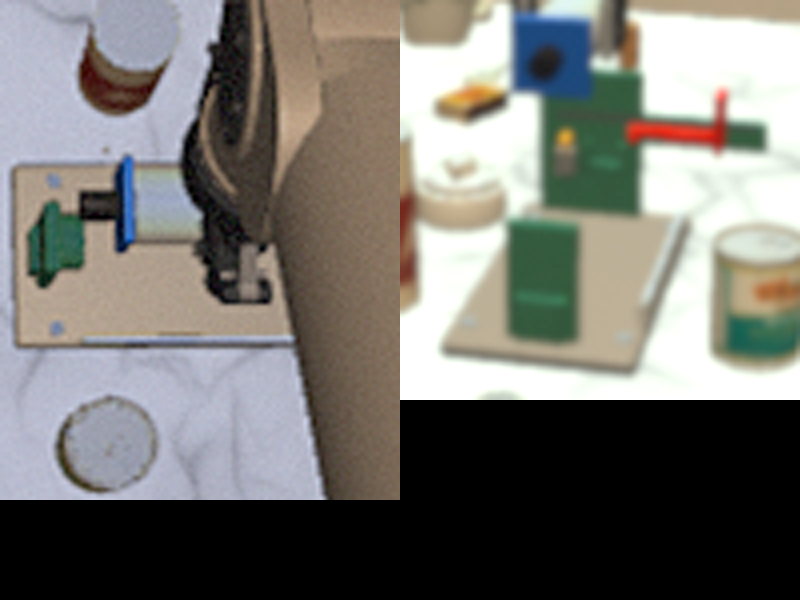

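```bash
python3 - <<'E'
from go import *
np.set_printoptions(precision=4,suppress=True)
T=viewer.grab_frame("top");S=viewer.grab_frame("side")
dk=lambda p,x0,x1,y0,y1,th:[(x0,y0)+np.argwhere(p["pixels"][y0:y1,x0:x1].max(2)<th)[:,::-1]][0]
a=dk(T,316,330,194,210,70); b=dk(S,279,295,146,163,70)
print("top dark",a.min(0),a.max(0),"side dark",b.mean(0),b.min(0),b.max(0),len(b))
bl=lambda p,x0,x1,y0,y1:np.argwhere((p["pixels"][y0:y1,x0:x1,2].astype(int)-p["pixels"][y0:y1,x0:x1,0])>45)[:,::-1]+(x0,y0)
q=bl(S,270,305,135,170); print("side blue",q.min(0),q.max(0)); q2=bl(T,325,338,180,220); print("top blue",q2.min(0),q2.max(0))
def tri(u,v):
    c1,d1=ray(T,[u]);c2,d2=ray(S,[v]);d1,d2=d1[0],d2[0]
    s=np.linalg.lstsq(np.c_[d1,-d2],c2-c1,rcond=None)[0]; p,q=c1+s[0]*d1,c2+s[1]*d2; return (p+q)/2,np.linalg.norm(p-q)
ut=[a.min(0)[0]-.3,(a.min(0)[1]+a.max(0)[1])/2]
X,e=tri(ut,b.mean(0)); print("stub tip",X,"gap",e)
c=cur(); print(c)
q=(.5495,-.1785,.038); d=R.from_euler("z",-.038).as_matrix()@(X-[q[0],q[1],0]); print("disp frame",d*1e3)
d=R.from_euler("z",-.038).as_matrix()@(np.array(c[:3])-[q[0],q[1],0]); print("tcp disp frame",d*1e3)
E
```

```text
top dark [317 198] [329 204] side dark [286.2381 154.873 ] [282 151] [290 159] 63
side blue [279 143] [297 163]
top blue [330 189] [334 210]
stub tip [ 0.5447 -0.0852  0.1849] gap 0.004342335515811258
[np.float64(0.5501858318320214), np.float64(-0.17080376462792424), np.float64(0.16134764750507638), np.float64(1.6120209622001826)]
disp frame [ -1.2791  93.4304 184.9145]
tcp disp frame [  0.9777   7.6646 161.3476]
```

```bash
python3 - <<'E'
from go import *
np.set_printoptions(precision=2,suppress=True)
T=viewer.grab_frame("top");S=viewer.grab_frame("side")
M=R.from_euler("z",-.038).as_matrix(); o=np.array([.5495,-.1785,0]); td=M@(np.array(cur()[:3])-o); print("tcp",td*1e3)
def pl(p,uv,y):
    c,d=ray(p,uv); c=M@(c-o); d=d@M.T; return (c+d*((y-c[1])/d[:,1])[:,None])*1e3
y0=td[1]-.008
print("side stub",pl(S,[[286.24,154.87]],y0+.083)); 
print("side plug TL BR corners",pl(S,[[278.5,142.5],[297.5,163.5]],y0+.061))
for n,uv,z in(("stub tip",[319.6,201.2],.177),("plug outer top",[329.5,199.5],.200),("plug rows",[332,188.5],.2),("",[332,210.5],.2)): print(n,(M@(onz(T,[uv],z)[0]-o))*1e3)
print(T["pixels"][201,312:334].tolist())
E
```

```text
tcp [  0.96   7.56 161.32]
side stub [[ -0.96  82.56 181.23]]
side plug TL BR corners [[ 22.31  60.56 202.6 ]
 [-22.58  60.56 155.15]]
stub tip [  1.83  86.48 177.  ]
plug outer top [  1.38  67.2  200.  ]
plug rows [ 25.88  61.05 200.  ]
 [-22.99  62.36 200.  ]
[[22, 71, 55], [28, 72, 65], [49, 74, 59], [115, 109, 93], [144, 131, 118], [140, 125, 113], [141, 128, 116], [146, 132, 118], [103, 94, 82], [26, 26, 30], [40, 39, 41], [53, 45, 44], [51, 43, 44], [44, 38, 38], [50, 44, 40], [47, 45, 41], [34, 32, 31], [40, 33, 33], [28, 22, 19], [25, 22, 27], [40, 74, 125], [35, 84, 153]]
```

Emit:
play_rows(commands=[[[1,0.043,-0.005,0,0.002],[1,0.043,-0.005,0,0.002],[1,0.043,-0.005,0.1,0.002],[1,0.043,-0.005,0.2,0.002],[1,0.043,-0.005,0.3,0.002],[1,0.043,-0.005,0.367,0.002],[1,0.043,-0.005,0.367,0.002],[1,0.043,-0.005,0.367,0.002],[1,0.043,-0.005,0.367,0.002]]], grip_force=90)

```text
clock: 9.62
tcp_pos: [0.5497, -0.1622, 0.0889]
orientation: [2.178, 2.263, 0.001]
contact_force: [-0.3, -0.1, -2.5]
grip_width: 0.0418
gripper_force: 92.0
```

```bash
cat > st.py <<'E'
from go import *
np.set_printoptions(precision=2,suppress=True)
o=get_obs(); M=R.from_euler("z",-.038).as_matrix(); print("t %.2f"%o["clock"],"tcp disp mm",M@(o["tcp_pos"]-[.5495,-.1785,0])*1e3,"phi err",phi(o)-.038-np.pi/2,"F disp",M@o["contact_force"],"M",M@o["moment"],o["grip_width"])
E
python3 st.py
```

```text
t 9.62 tcp disp mm [ 0.8  16.27 88.87] phi err 0.0001970545324534445 F disp [-0.28 -0.07 -2.48] M [ 0.02 -0.   -0.01] 0.04184644248367449
```

Emit:
play_rows(commands=[[[1,-0.02,-0.003,0,0],[1,-0.04,-0.003,0,0],[1,-0.06,-0.003,0,0],[1,-0.072,-0.003,0,0],[1,-0.072,-0.003,0,0],[1,-0.072,-0.003,0,0],[1,-0.072,-0.003,0,0]]])

```text
clock: 10.2
tcp_pos: [0.5496, -0.1758, 0.0883]
orientation: [2.177, 2.264, 0.003]
contact_force: [0.7, 5.0, 0.1]
grip_width: 0.0417
gripper_force: 92.1
```

```bash
python3 st.py
```

```text
t 10.20 tcp disp mm [ 0.21  2.74 88.35] phi err 0.0011335247496448986 F disp [0.87 4.98 0.08] M [ 0.97 -0.38  0.2 ] 0.041720595609298104
```

Emit:
play_rows(commands=[[[1,-0.02,0,0,0],[1,-0.04,0,0,0],[1,-0.053,0,0,0],[1,-0.053,0,0,0],[1,-0.053,0,0,0],[1,-0.053,0,0,0]]])

```text
clock: 10.7
tcp_pos: [0.5499, -0.1851, 0.0882]
orientation: [-2.176, -2.265, -0.004]
contact_force: [0.6, 7.7, 0.1]
grip_width: 0.0418
gripper_force: 92.2
```

```bash
python3 st.py; python3 m3.py h2
```

```text
t 10.70 tcp disp mm [ 0.13 -6.57 88.23] phi err 0.001926975145483345 F disp [0.92 7.67 0.1 ] M [ 1.51 -0.3   0.18] 0.04183989323709751
top roll [(0.94, array([322., 199., 350., 213.]), 419)]
top pin []
top gate []
side roll [(0.96, array([279., 157., 302., 194.]), 554)]
side pin []
side gate [(0.48, array([312., 165., 328., 177.]), 112)]
```

View pics/h2.png

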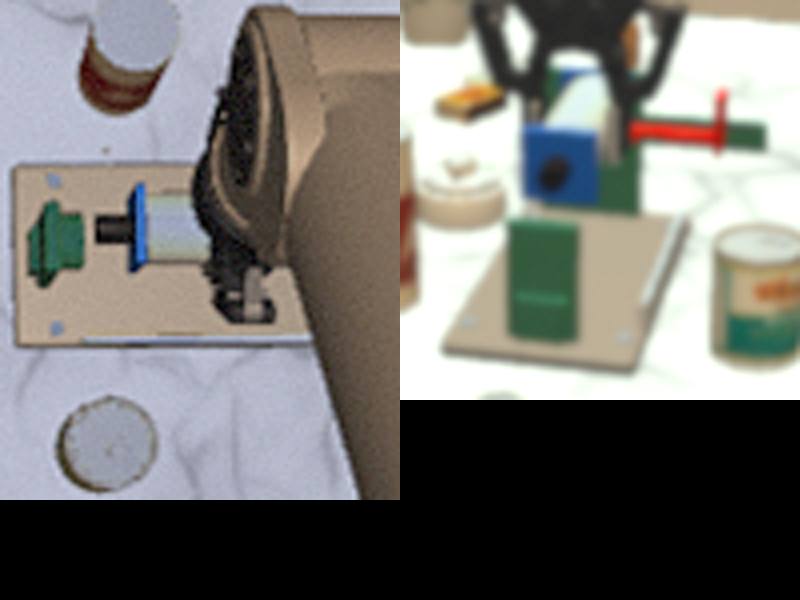

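Emit:
play_rows(commands=[[[1,-0.006,0,0.02,0],[1,-0.006,0,0.06,0],[1,-0.006,0,0.1,0],[1,-0.006,0,0.14,0],[1,-0.006,0,0.18,0],[1,-0.006,0,0.18,0],[1,-0.006,0,0.18,0],[1,-0.006,0,0.18,0]]])

```text
clock: 11.77
tcp_pos: [0.5495, -0.1861, 0.052]
orientation: [-2.176, -2.264, -0.003]
contact_force: [0.8, 8.4, 0.6]
grip_width: 0.0416
gripper_force: 92.5
```

```bash
python3 st.py
```

```text
t 11.77 tcp disp mm [-0.25 -7.63 52.  ] phi err 0.001812933856678134 F disp [1.15 8.38 0.63] M [ 1.49 -0.11  0.05] 0.041580954619324595
```

Emit:
play_rows(commands=[[[1,0,0.001,0.015,0],[1,0,0.001,0.03,0],[1,0,0.001,0.035,0],[1,0,0.001,0.035,0],[1,0,0.001,0.035,0]]])

```text
clock: 12.18
tcp_pos: [0.55, -0.1863, 0.0454]
orientation: [-2.176, -2.264, -0.003]
contact_force: [-0.7, 8.1, 3.0]
grip_width: 0.0418
gripper_force: 92.6
```

```bash
python3 st.py;
```

```text
t 12.18 tcp disp mm [ 0.16 -7.81 45.39] phi err 0.0017141136447564875 F disp [-0.37  8.11  2.99] M [ 1.3   0.02 -0.03] 0.04180157282506703
```

Emit:
play_rows(commands=[[[1,0.015,0,0,0],[1,0.03,0,0,0],[1,0.045,0,0,0],[1,0.045,0,0,0],[1,0.045,0,0,0]]])

```text
clock: 12.6
tcp_pos: [0.5496, -0.1781, 0.0454]
orientation: [-2.178, -2.264, -0.002]
contact_force: [-0.0, 6.5, 3.4]
grip_width: 0.0414
gripper_force: 92.6
```

```bash
python3 st.py; python3 m3.py h3
```

```text
t 12.60 tcp disp mm [ 0.15  0.39 45.43] phi err 0.0007462364631654061 F disp [0.2  6.49 3.45] M [ 1.17 -0.02  0.  ] 0.04142941377042991
top roll [(0.92, array([321., 203., 344., 218.]), 344)]
top pin []
top gate []
side roll [(0.92, array([277., 173., 301., 208.]), 366)]
side pin [(0.63, array([262., 162., 344., 234.]), 2232)]
side gate [(0.18, array([260., 165., 340., 231.]), 2036)]
```

View pics/h3.png

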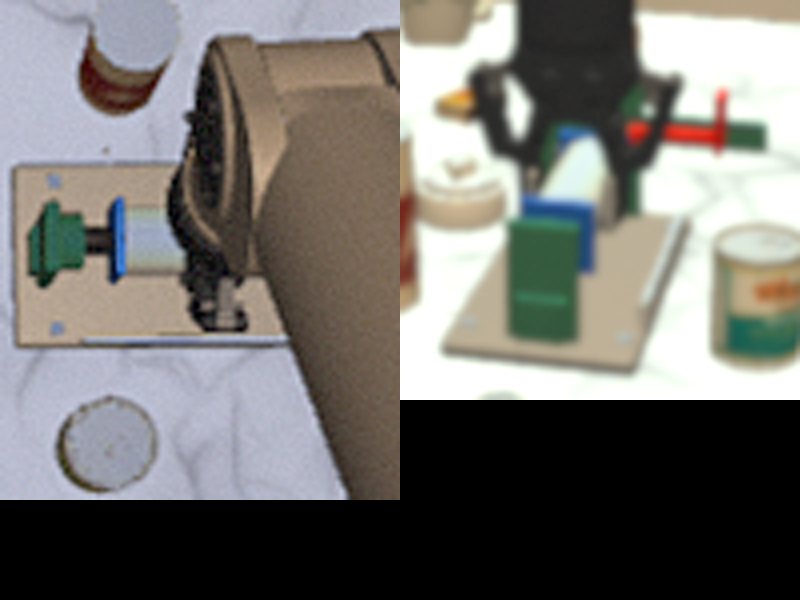

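Emit:
play_rows(commands=[[[1,0.01,0,-0.003,0],[1,0.02,0,-0.003,0],[1,0.026,0,-0.003,0],[1,0.026,0,-0.003,0],[1,0.026,0,-0.003,0]]])

```text
clock: 13.42
tcp_pos: [0.5493, -0.1739, 0.0457]
orientation: [2.178, 2.264, 0.001]
contact_force: [2.1, 4.2, 0.4]
grip_width: 0.042
gripper_force: 92.5
```

```bash
python3 st.py
```

```text
t 13.42 tcp disp mm [-0.02  4.57 45.65] phi err 0.000559489720808104 F disp [2.23 4.1  0.45] M [ 0.79 -0.36  0.17] 0.0420032199185958
```

Emit:
play_rows(commands=[[[1,0.004,0,0,0],[1,0.008,0,0,0],[1,0.008,0,0,0],[1,0.008,0,0,0]]])

```text
clock: 13.75
tcp_pos: [0.5489, -0.1727, 0.0455]
orientation: [2.179, 2.263, 0.0]
contact_force: [2.2, 4.7, 0.1]
grip_width: 0.0415
gripper_force: 92.5
```

```bash
python3 st.py
```

```text
t 13.75 tcp disp mm [-0.36  5.77 45.53] phi err 4.488281950187911e-05 F disp [2.41 4.62 0.13] M [ 0.71 -0.36  0.15] 0.041470103942959254
```

Emit:
play_rows(commands=[[[1,0.006,0.002,0,0],[1,0.012,0.003,0,0],[1,0.012,0.003,0,0],[1,0.012,0.003,0,0]]])

```text
clock: 14.08
tcp_pos: [0.549, -0.1719, 0.0454]
orientation: [2.18, 2.261, -0.002]
contact_force: [0.2, -2.7, -0.9]
grip_width: 0.0417
gripper_force: 92.5
```

```bash
python3 st.py
```

```text
t 14.08 tcp disp mm [-0.25  6.65 45.44] phi err -0.0011902495099644916 F disp [ 0.09 -2.71 -0.93] M [-0.58 -0.16  0.2 ] 0.04172876618739548
```

Emit:
play_rows(commands=[[[1,0,0,0.006,0],[1,0,0,0.006,0],[-0.4,0,0,0.006,0],[-0.4,0,0,0.006,0],[-0.4,0,0,0.006,0],[-0.4,0,0,0.006,0],[-0.4,0,0,0.006,0]]])

```text
clock: 14.67
tcp_pos: [0.5493, -0.1699, 0.0443]
orientation: [-2.178, -2.263, -0.0]
contact_force: [-0.4, 0.7, 0.3]
grip_width: 0.0598
gripper_force: 0.0
```

Emit:
play_rows(commands=[[[-0.4,0,0,-0.1,0],[-0.4,0,0,-0.25,0],[-0.4,0,0,-0.4,0],[-0.4,0,0,-0.55,0],[-0.4,0,0,-0.7,0],[-0.4,0,0,-0.7,0]]])

```text
clock: 15.17
tcp_pos: [0.5529, -0.1705, 0.1905]
orientation: [2.173, 2.257, 0.008]
contact_force: [0.8, 0.5, 0.8]
grip_width: 0.0595
gripper_force: 0.0
```

```bash
python3 st.py
```

```text
t 15.17 tcp disp mm [  3.75   7.89 190.5 ] phi err 0.00015699371252320127 F disp [0.82 0.48 0.8 ] M [ 0.02 -0.1   0.03] 0.059490198839726935
```

Emit:
play_rows(commands=[[[1,0,-0.2,0,0],[1,-0.1,-0.4,0,0],[1,-0.25,-0.55,0,0],[1,-0.4,-0.6,0,0],[1,-0.46,-0.6,0,0],[1,-0.46,-0.6,0,0],[1,-0.46,-0.6,0,0],[1,-0.46,-0.6,0,0]]], grip_force=60)

```text
clock: 15.83
tcp_pos: [0.4337, -0.2654, 0.1841]
orientation: [-2.177, -2.265, -0.001]
contact_force: [0.1, 0.3, 1.0]
grip_width: -0.0004
gripper_force: 0.0
```

```bash
python3 st.py; python3 m3.py h4
```

```text
t 15.83 tcp disp mm [-119.04  -82.44  184.12] phi err 0.0016643467335650808 F disp [0.07 0.28 1.03] M [ 0.09  0.05 -0.02] -0.00037487407553403994
top roll [(0.93, array([322., 201., 390., 218.]), 1019), (0.27, array([319., 149., 348., 174.]), 615)]
top pin [(0.44, array([378., 205., 393., 212.]), 69)]
top gate [(0.68, array([384., 213., 397., 242.]), 155)]
side roll [(0.57, array([277., 175., 307., 209.]), 490)]
side pin []
side gate [(0.59, array([312., 166., 329., 180.]), 83)]
```

View pics/h4.png

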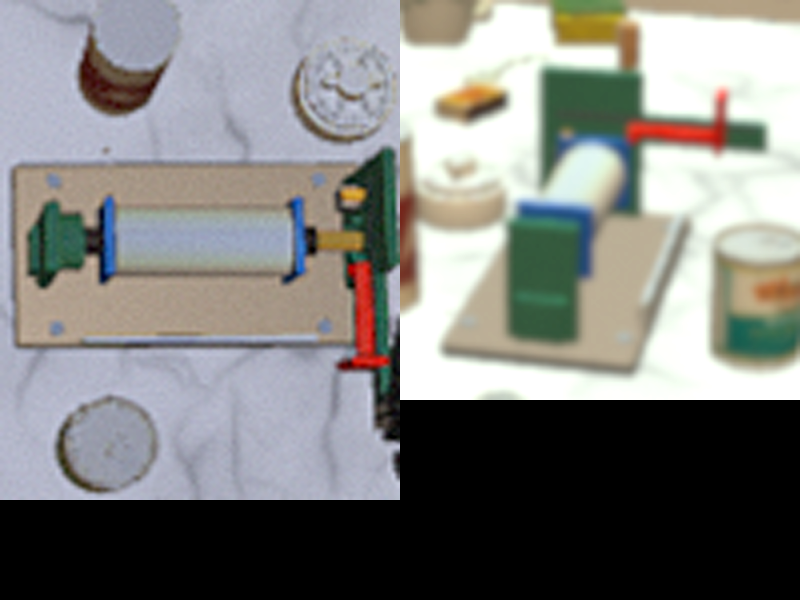

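Emit:
play_rows(commands=[[[1,-0.015,0,0.1,0],[1,-0.015,0,0.25,0],[1,-0.015,0,0.4,0],[1,-0.015,0,0.465,0],[1,-0.015,0,0.465,0],[1,-0.015,0,0.465,0],[1,-0.015,0,0.465,0]]])

```text
clock: 16.82
tcp_pos: [0.4339, -0.2701, 0.0924]
orientation: [2.178, 2.262, 0.001]
contact_force: [0.7, 0.0, 0.8]
grip_width: -0.0001
gripper_force: 0.0
```

```bash
python3 st.py; python3 - <<'E'
from fit import *
np.set_printoptions(precision=4,suppress=True)
T=viewer.grab_frame("top")
R2=[cyl(22,-55,55),box(-24,24,-61,-55,-24,24),box(-24,24,55,61,-24,24),cyl(9,-73,-61),cyl(6,-102,-73),cyl(9,61,73)]
m=viewer.trace(T,"roll")[0]["pixels"].astype(np.float32)
x,f=fit([(T,m)],R2,[.5495,-.1785,.06,.038],0); print(x,f)
print(R.from_euler("z",-.038).as_matrix()@np.array([x[0]-.5495,x[1]+.1785,0])*1e3)
E
```

```text
t 16.82 tcp disp mm [-118.96  -87.13   92.35] phi err 4.421400944520926e-05 F disp [0.72 0.01 0.76] M [ 0.06 -0.   -0.  ] -0.00012345619923206065
[ 0.5512 -0.1772  0.043 ] 0.0885668396949768
[1.7529 1.2506 0.    ]
```

Emit:
play_rows(commands=[[[1,0.01,0.04,0,0],[1,0.01,0.08,0,0],[1,0.01,0.12,0,0],[1,0.01,0.16,0,0],[1,0.01,0.2,0,0],[1,0.01,0.24,0,0],[1,0.01,0.28,0,0],[1,0.01,0.28,0,0]]])

```text
clock: 17.58
tcp_pos: [0.491, -0.2654, 0.0913]
orientation: [2.177, 2.263, 0.002]
contact_force: [-0.0, 0.6, 0.1]
grip_width: 0.0001
gripper_force: 0.0
```

```bash
python3 st.py
```

```text
t 17.58 tcp disp mm [-61.76 -84.61  91.28] phi err 0.000942487036439621 F disp [-0.01  0.64  0.13] M [-0.05 -0.03 -0.02] 6.143888468481975e-05
```

Emit:
play_rows(commands=[[[1,0,0.02,0,0],[1,0,0.04,0,0],[1,0,0.05,0,0],[1,0,0.05,0,0]]])

```text
clock: 17.92
tcp_pos: [0.4987, -0.2652, 0.0911]
orientation: [-2.178, -2.263, 0.001]
contact_force: [-2.4, 0.9, 1.0]
grip_width: 0.0004
gripper_force: 1.4
```

```bash
python3 st.py; python3 - <<'E'
from h import *
p=viewer.grab_frame("side"); t=viewer.trace(p,"gate"); print([(a["score"],a["rect"]) for a in t[:2]])
g=p["pixels"].astype(int); m=np.argwhere((g[150:190,295:345,0]-g[150:190,295:345,1])>60)[:,::-1]+(295,150); print(m.min(0),m.max(0),len(m))
E
```

```text
t 17.92 tcp disp mm [-54.04 -84.69  91.11] phi err -5.0627205934627995e-05 F disp [-2.36  1.01  1.01] M [0.1  0.47 0.01] 0.00044363425259909685
[(0.49, [293.8, 168.6, 315.1, 176.2]), (0.34, [279.3, 176.2, 306.5, 210.7])]
[295 163] [314 175] 90
```

Emit:
play_rows(commands=[[[1,0,0.015,0,0],[1,0,0.03,0,0],[1,0,0.045,0,0],[1,0,0.055,0,0],[1,0,0.055,0,0]]])

```text
clock: 18.43
tcp_pos: [0.5102, -0.2647, 0.0911]
orientation: [2.179, 2.263, 0.001]
contact_force: [-0.6, 0.9, -1.0]
grip_width: 0.0003
gripper_force: 0.8
```

```bash
python3 st.py
```

```text
t 18.43 tcp disp mm [-42.53 -84.66  91.11] phi err 0.0002439525407555987 F disp [-0.53  0.87 -1.03] M [0.12 0.35 0.04] 0.00026560011462048276
```

Emit:
play_rows(commands=[[[1,0,0.01,0,0],[1,0,0.02,0,0],[1,0,0.02,0,0]]])

```text
clock: 18.68
tcp_pos: [0.5127, -0.2647, 0.0911]
orientation: [-2.178, -2.261, 0.003]
contact_force: [-6.9, 1.5, 2.3]
grip_width: -0.0002
gripper_force: 3.4
```

Emit:
play_rows(commands=[[[1,0,0.01,0,0],[1,0,0.02,0,0],[1,0,0.02,0,0]]])

```text
clock: 18.93
tcp_pos: [0.5131, -0.2648, 0.0909]
orientation: [-2.175, -2.256, 0.01]
contact_force: [-16.8, 2.9, 12.7]
grip_width: 0.0003
gripper_force: 9.0
```

```bash
python3 st.py
```

```text
t 18.93 tcp disp mm [-39.7  -84.86  90.95] phi err -0.0015188545272375453 F disp [-16.63   3.57  12.73] M [ 0.57  3.44 -0.  ] 0.00028389999584044917
```

Emit:
play_rows(commands=[[[1,0,-0.05,0,0],[1,0,-0.12,0,0],[1,0,-0.2,0,0],[1,0,-0.25,-0.2,0],[1,0,-0.25,-0.4,0],[1,0,-0.5,-0.6,0],[1,0,-0.8,-0.6,0],[1,0,-0.8,-0.6,0],[1,0,-0.8,-0.6,0]]])

```text
clock: 19.68
tcp_pos: [0.3529, -0.2722, 0.2126]
orientation: [2.183, 2.256, -0.005]
contact_force: [-0.6, -0.2, -0.7]
grip_width: -0.0001
gripper_force: 0.0
```

```bash
python3 st.py; python3 - <<'E'
from fit import *
T=viewer.grab_frame("top");S=viewer.grab_frame("side")
m=np.zeros((600,800,3),np.uint8)
Z=lambda p,x0,x1,y0,y1,s:cv2.convertScaleAbs(cv2.resize(p["pixels"][y0:y1,x0:x1,::-1],None,fx=s,fy=s,interpolation=cv2.INTER_CUBIC),alpha=1.4)
m[:300,:]=Z(T,300,460,180,240,5); m[300:,:400]=Z(S,272,322,150,187,8)[:296][:300] if 0 else cv2.resize(Z(S,270,330,150,195,8),(400,300)); m[300:,400:]=cv2.resize(Z(S,150,370,140,370,2),(400,300))
cv2.imwrite("pics/h5.png",m)
print(proj(T,disp_ := [[.5495-.026+.0038,-.1785-.088,.112]]))
a=viewer.trace(T,"gate"); print([(x["score"],x["rect"]) for x in a[:2]])
E
```

```text
t 19.68 tcp disp mm [-200.06  -86.2   212.63] phi err -0.005023995874741782 F disp [-0.61 -0.18 -0.67] M [-0.03  0.05  0.  ] -0.00013023546918589825
[[389.88114722 217.03661699]]
[(0.55, [382.3, 189.3, 395.7, 221.3]), (0.51, [317.5, 198.9, 387.6, 218.7])]
```

View pics/h5.png

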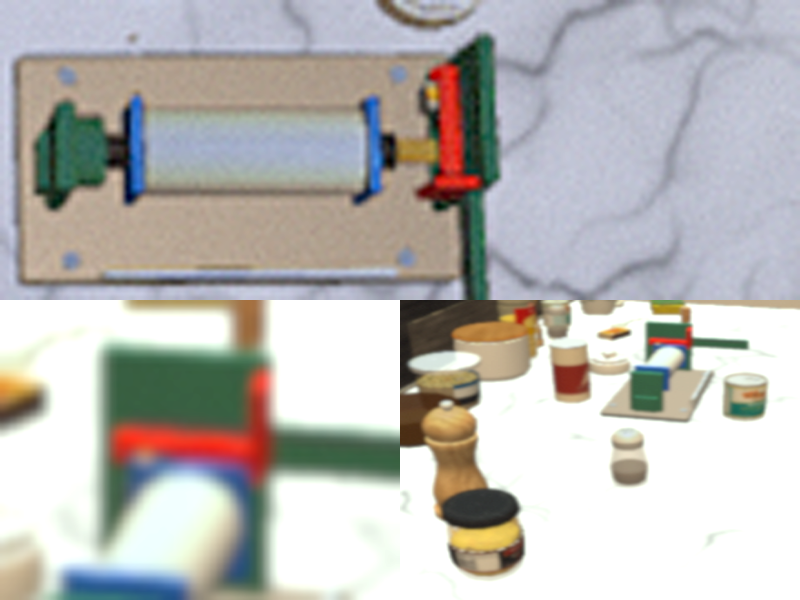

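The last picture shows the gate shut: its tab is at top pixel (391, 217), against a predicted (390, 217). The roll is level between cradle and cup, and every bystander is standing where it was.

```bash
python3 -c "
from bench import r
print(r.hand_in())"
```

```text
the job is handed in; nothing more can be done
None
```

The foil roll is seated, the red gate was pushed until it stopped hard at its shut position, and the job is handed in at about 20 s with nothing knocked over; I did not directly see the catch spring up, since the gate hides it.

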